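# Feel for the catch notch and draw the cutter drawer open

### The arm

A 6-joint arm with a two-finger parallel gripper is mounted at the origin on the work surface. World frame = base frame: x ahead of the robot, y to its left, z up, the work surface at z = 0. Lengths are in m, angles in rad, forces in N, time in s.
With the tool pointing down it reaches from about 0.375 to 0.925 m from the base axis. Payload 5.7 kg.
Tool frame: the origin (TCP) lies midway between the tips of the shut fingers; the grasp point (between the pads) lies 19 mm behind it; z points along the fingers, x is the direction in which the jaws open and shut, and the axes are right-handed (so a half turn about z gives the same grasp; the last joint's range is limited). The gripper opens to 88 mm and grips with 3 to 60 N. Pads are 20 mm wide; open, the fingers measure 115 mm over their backs; the gripper's body (75 mm by 178 mm) begins 61 mm behind the grasp point.
Start: joints at [-1.345, 0.359, 1.51, -0, 1.272, -0.115], TCP at [0.201, -0.565, 0.196] pointing down, gripper open.
Joint ranges: [-2.97, 2.97], [-1.01, 2.36], [0.21, 2.38], [-0.96, 4.11], [0.2, 2.71], [-2.98, 2.98]. Speed limits (rad/s): [2.39, 2.39, 3.14, 3.14, 3.14, 3.14].

### API

Orientations are given as a unit quaternion [x, y, z, w].
In Python, from bench import move_ptp, servo_line, goto_joints, move_gripper, sleep, inverse_kinematics, capture, PlanningError, close_job, spot_in, silhouettes, current_clock, current_joint_pos, current_qvel, current_joint_torque, current_position, current_orientation, current_force, current_torque, current_finger_gap gives the robot as it stands. Calls block until the motion is done:
- move_ptp(position, orientation): joint-space move of the TCP to a pose.
- servo_line(position, orientation=None, rate=0.15, contact_N=None): straight line of the TCP; orientation=None keeps the orientation; rate is the mean speed in m/s. With contact_N (N) it stops when the force on the tool has changed by that much, and returns True; else False.
- goto_joints(angles): joint-space move.
- move_gripper(opening): finger opening in m; the grip force is fixed at half the most; returns when the fingers have stopped.
- sleep(seconds).
- inverse_kinematics(position, orientation): joint angles nearest the present ones, or None.
- capture(name): name is "scene" or "top"; returns a dict with "image" (400x640x3 uint8, blue, green, red), "range_z" (400x640 float32, m along the optical axis (not along the pixel's ray), 0 where there is no reading), "intrinsics" (3x3 intrinsics, pixels), "R" (3x3) and "t" (3): a world point X has camera coordinates R X + t. Camera axes: x right, y down, z forward; pixel columns grow to the right and rows downward; lengths in m; the calibration is good to about 2 mm. A picture is of the moment at which its call begins.
A pose or a line that the arm cannot do raises PlanningError and nothing moves.
- close_job(): hands the job in, once; it reports no verdict.
Trained networks look in the newest picture that a camera, given by its name, has taken for a name from the list of things; names that differ only in an ending like _2 or _b are one class to them, and where a whole thing is asked for, a point or a joint stands for the part that bears it (a point fixed in the world has none). Each returns a list of dicts, best first, with "conf" (0 to 1); they miss things now and then, are a little off and sometimes report something else, mostly with a low value. They report only what shows in the picture. A call takes as long as a camera call.
- spot_in(camera, query): "xy" ([column, row] in pixels, amid what is visible of it).
- silhouettes(camera, query): "region" (400x640 bool, what is visible of it) and "xy" ([column, row] in pixels, amid what is visible of it).
Readings, each from a call of its own:
- current_clock(): time.
- current_joint_pos(): joint angles.
- current_qvel(): joint speeds.
- current_joint_torque(): joint torques, N m.
- current_position(): TCP position.
- current_orientation(): TCP orientation.
- current_force(): force on the tool from outside, world axes, zero at the start.
- current_torque(): the same for the moment, N m.
- current_finger_gap(): finger opening in m.
Only numpy, scipy, OpenCV 4.12 (cv2) and the standard library are available. Lean on these libraries where they do the work, as an engineer would, in place of code of your own. Each camera call takes 0.05 s, during which the arm holds its last target.

### The job

Open the top drawer of the router-cutter cabinet by about 100 mm, using fingertips only. Its catch bar is covered: starting on the plug at either end of the pull channel, run a fingertip along the cover strip until it drops into the notch, press the catch bar fully down there and keep it down while you draw the drawer towards you, then take the hand clear. Do not pinch the handle between the fingers, and leave the tin, the spanner and the push block where they are.

Things in the scene. Friction and masses are not known exactly. Their poses are not given: they have to be found in the camera images.
- cabinet: Grey steel two-drawer bench-top cabinet, 300 (x) by 600 (y) by 200 mm high, fixed to the bench. Origin: centre of its underside; its drawer fronts face its own -x, towards the robot. Along the upper part of each drawer front runs an aluminium pull rail 590 mm long that stands out 44 mm from the front panel. Only the top drawer opens.
- drawer (a joint): Opening of the top drawer, m: 0 shut, grows as it slides along the cabinet's -x; stop at 0.2. About 3 N of friction, drawer about 2 kg; it stays where it is left. With the catch up it gives no more than 3 mm; the catch lets go when its bar is more than about 5 mm down, and once the drawer is 15 mm out the bar may rise again.
- catch_bar (a joint): How far the catch bar is pressed down, m: 0 up, 0.007 fully down. A spring returns it; it takes about 3 N to start it and 6 N to hold it fully down. The flat bar, 31 mm wide, runs the whole length of the rail beneath the cover strip, its top 7 mm below the strip's top while up; it can be reached only through the notch.
- channel_left (a point): Robot-left (cabinet +y) end of the top drawer's pull channel, mid-width, at the height of the rail's top (8 mm below the cabinet's top). The channel is the opening in the top of the rail: 340 mm long from channel_left to channel_right, 37 mm wide, open upwards, between the drawer's front panel and the rail's front lip (7 mm thick with the label holder).
- channel_right (a point): The robot-right (cabinet -y) end of the same channel, likewise in the middle of its width at the rail's top.
- plug_left: Black end plug that floors the last 36 mm of the channel at channel_left. Origin: middle of its top face, 15 mm below the rail's top and 18 mm in from the channel's end; its end wall closes the channel's end.
- plug_right: The same plug at channel_right.
- strip_guide: Fixed guide of the dark steel cover strip that floors the 268 mm between the plugs. Origin: middle of the channel, on the strip's top face, 16 mm below the rail's top, 1 mm below the plugs. The strip has one notch, 48 mm long, as wide as the channel, its floor (the catch bar) 7 mm lower. The notch's middle lies up to 70 mm either side of this origin; it differs each time and is not reported.
- label_holder: Label holder that covers the front face of the top drawer's rail, 2 mm thick, 590 mm long, 44 mm high. Nobody needs to touch it; force on it means that the handle is being pinched.
- wax_tin: Loose round tin, 76 mm across, 55 mm high, on top of the cabinet well behind the channel. Origin: centre of its underside. Leave alone.
- collet_spanner: Loose steel spanner, 170 mm long, lying on top of the cabinet behind the channel. Leave alone.
- push_block: Loose wooden push block, 170 by 75 mm, 88 mm high with its grip bar, standing on the bench in front of the cabinet on the robot's left; the drawer passes over it. Origin: centre of its underside. Leave alone.

How it is judged:
By the outcome, as a careful person would: the job done as asked, in the order asked, and still so for the second after the job is handed in, with the robot touching nothing.
It also fails if it takes over 58 s, if anything falls off the work surface, if the arm or the gripper's body presses on something with over 40 N, if the wrist force passes 120 N, or if a joint passes its speed limit or range.

## Working session

There is one attempt and no reset: what is moved stays moved. The work goes in short steps, each a Python script; the robot and the scene stay as the last script left them, time stands still between calls to the robot, and variables do not carry over. Pictures are saved under pics/ and viewed, and the job is handed in when it is done.

```bash
mkdir -p pics; ls; cat > h.py <<'E'
from bench import *
import numpy as np, cv2
def snap(cam,fn):
    d=capture(cam); cv2.imwrite('pics/'+fn,d['image']); return d
def w(d,uv,z=None):
    K=np.array(d['intrinsics']);R=np.array(d['R']);t=np.array(d['t'])
    u,v=uv; zz=d['range_z'][int(round(v)),int(round(u))] if z is None else z
    c=np.linalg.inv(K)@np.array([u,v,1.])*zz
    return R.T@(c-t)
def wz(d,uv,h):
    K=np.array(d['intrinsics']);R=np.array(d['R']);t=np.array(d['t'])
    r=R.T@np.linalg.inv(K)@np.array([uv[0],uv[1],1.]); o=-R.T@t
    return o+r*(h-o[2])/r[2]
E
python3 - <<'E'
from h import *
for c in("scene","top"):
    d=snap(c,c+'1.png'); print(c,-np.array(d['R']).T@d['t'])
    for q in("cabinet","channel_left","channel_right","plug_left","plug_right","strip_guide","label_holder","wax_tin","collet_spanner","push_block"):
        for r in spot_in(c,q)[:3]: print(q,np.round(r['xy']),round(r['conf'],2),np.round(w(d,r['xy']),3))
print(current_clock(),current_orientation(),current_finger_gap())
E
```

```text
pics
scene [ 0.24602942 -0.07608021  1.24016423]
cabinet [415. 182.] 0.9 [ 0.701 -0.082  0.205]
channel_left [391. 233.] 0.9 [ 0.577 -0.089  0.176]
channel_right [393. 229.] 0.56 [ 0.588 -0.09   0.175]
plug_right [392. 228.] 0.54 [ 0.59  -0.087  0.176]
plug_right [447. 259.] 0.5 [ 0.586 -0.222  0.177]
plug_right [327. 194.] 0.46 [0.586 0.079 0.176]
strip_guide [396. 231.] 0.96 [ 0.588 -0.098  0.177]
strip_guide [389. 232.] 0.64 [ 0.576 -0.085  0.177]
strip_guide [381. 131.] 0.33 [0.749 0.037 0.256]
label_holder [385. 237.] 0.97 [ 0.557 -0.082  0.192]
wax_tin [380. 133.] 0.56 [0.744 0.036 0.256]
collet_spanner [455. 175.] 0.59 [ 0.758 -0.153  0.211]
push_block [204. 243.] 0.96 [0.361 0.293 0.062]
top [0.36039278 0.06682966 1.17392695]
cabinet [384. 147.] 0.78 [ 0.704 -0.069  0.2  ]
channel_left [382. 196.] 0.65 [ 0.585 -0.066  0.168]
channel_right [385. 199.] 0.94 [ 0.576 -0.072  0.175]
plug_left [321. 196.] 0.6 [0.584 0.089 0.179]
plug_right [447. 194.] 0.62 [ 0.588 -0.227  0.176]
strip_guide [392. 196.] 0.94 [ 0.585 -0.089  0.174]
label_holder [383. 206.] 0.7 [ 0.554 -0.064  0.192]
wax_tin [343. 120.] 0.62 [0.755 0.034 0.255]
collet_spanner [414. 121.] 0.94 [ 0.77  -0.146  0.207]
push_block [244. 287.] 0.81 [0.363 0.296 0.084]
1.1 [ 8.16774499e-01 -5.76957030e-01 -4.80938868e-05 -2.59936756e-05] 0.08800790839970775
```

```bash
python3 - <<'E'
import cv2
a=cv2.imread('pics/scene1.png');b=cv2.imread('pics/top1.png')
cv2.imwrite('pics/s2.png',cv2.resize(a[100:320,180:500],None,fx=2.5,fy=2.5,interpolation=2))
cv2.imwrite('pics/t2.png',cv2.resize(b[90:330,200:520],None,fx=2.5,fy=2.5,interpolation=2))
E
```

```text
(no output)
```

View pics/s2.png

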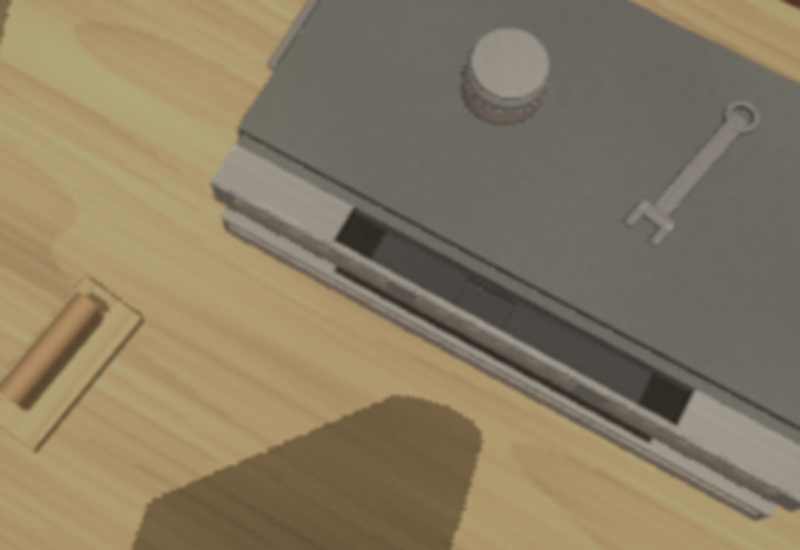

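View pics/t2.png

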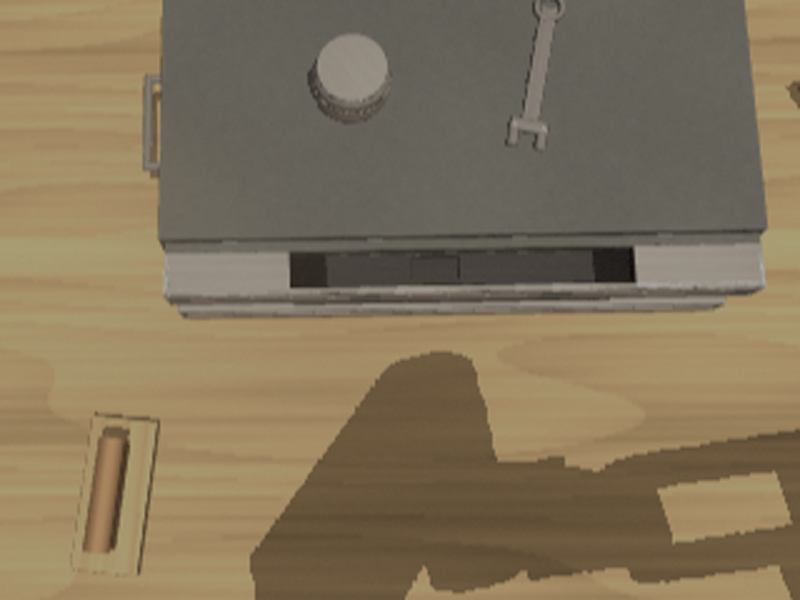

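The notch shows in both crops (top camera: columns ≈364–384, row ≈197) and the channel runs over columns ≈316–454. The plugs are the black ends. I'll measure the channel from both views.

```bash
python3 - <<'E'
from h import *
T=capture("top");S=capture("scene")
# clock-cheap; crops: top origin (200,90)/2.5 ; scene (180,100)/2.5
t=lambda c,r:(200+c/2.5,90+r/2.5); s=lambda c,r:(180+c/2.5,100+r/2.5)
for n,d,p in [("top",T,dict(Lfront=t(290,287),Rfront=t(634,282),Lback=t(290,252),Rback=t(634,248),notchL=t(411,270),notchR=t(460,268),cabL=t(161,240),cabR=t(766,230))),
            ("scene",S,dict(Lfront=s(336,240),Rfront=s(680,423),Lback=s(354,209),Rback=s(692,391),notchL=s(468,292),notchR=s(512,317)))]:
    for k,v in p.items(): print(n,k,np.round(wz(d,v,.192 if k[0] in'LR' else .2 if k[0]=='c' else .173),4))
# depth sections: points in world, z vs x at given y
for n,d in(("top",T),("scene",S)):
    v,u=np.mgrid[90:330,180:560]; z=d['range_z'][90:330,180:560]
    K=d['intrinsics'];c=np.stack([(u-K[0,2])/K[0,0]*z,(v-K[1,2])/K[1,1]*z,z],-1).reshape(-1,3)[z.ravel()>0]
    P=(c-d['t'])@np.array(d['R'])
    print(n)
    m=(P[:,0]>.54)&(P[:,0]<.63)&(P[:,1]>-.37)&(P[:,1]<.23)
    for y in(.18,.09,.06,-.02,-.06,-.12,-.19,-.23,-.32):
        q=P[m&(abs(P[:,1]-y)<.004)]; 
        print(y,[(int(round(x*1000)),round(float(np.median(q[abs(q[:,0]-x)<.003,2])*1000))) for x in np.arange(.54,.63,.006) if (abs(q[:,0]-x)<.003).any()])
    m=(abs(P[:,0]-.587)<.005)
    print([(int(round(y*1000)),round(float(np.median(P[m&(abs(P[:,1]-y)<.004),2])*1000))) for y in np.arange(-.26,.12,.01)])
E
```

```text
top Lfront [0.56   0.1009 0.192 ]
top Rfront [ 0.5616 -0.236   0.192 ]
top Lback [0.5955 0.1008 0.192 ]
top Rback [ 0.5958 -0.2383  0.192 ]
top notchL [ 0.5801 -0.0203  0.173 ]
top notchR [ 0.5816 -0.0695  0.173 ]
top cabL [0.6072 0.2285 0.2   ]
top cabR [ 0.6105 -0.365   0.2   ]
scene Lfront [0.5621 0.0986 0.192 ]
scene Rfront [ 0.5666 -0.2399  0.192 ]
scene Lback [0.596  0.0994 0.192 ]
scene Rback [ 0.5972 -0.2371  0.192 ]
scene notchL [ 0.5847 -0.0261  0.173 ]
scene notchR [ 0.5839 -0.0713  0.173 ]
top
0.18 [(540, -1), (546, 1), (552, 84), (558, 95), (564, 188), (570, 192), (576, 192), (582, 193), (588, 192), (594, 191), (600, 191), (606, 191), (612, 199), (618, 200), (624, 202)]
0.09 [(540, 0), (546, 0), (552, 155), (558, 91), (564, 93), (570, 177), (576, 177), (582, 177), (588, 176), (594, 177), (600, 188), (606, 193), (612, 199), (618, 200), (624, 199)]
0.06 [(540, -3), (546, 1), (552, 165), (558, 93), (564, 93), (570, 175), (576, 176), (582, 176), (588, 176), (594, 175), (600, 189), (606, 191), (612, 198), (618, 200), (624, 200)]
-0.02 [(540, -1), (546, -1), (552, 157), (558, 
[... 2895 characters left out ...]
00, 182), (606, 193), (612, 194), (618, 201), (624, 201)]
-0.32 [(540, 1), (546, -1), (552, 0), (558, 148), (564, 96), (570, 97), (576, 192), (582, 192), (588, 192), (594, 192), (600, 193), (606, 193), (612, 194), (618, 202), (624, 200)]
[(-260, 193), (-250, 193), (-240, 191), (-230, 178), (-220, 178), (-210, 179), (-200, 177), (-190, 177), (-180, 177), (-170, 178), (-160, 176), (-150, 178), (-140, 177), (-130, 177), (-120, 177), (-110, 178), (-100, 177), (-90, 178), (-80, 179), (-70, 175), (-60, 169), (-50, 171), (-40, 172), (-30, 170), (-20, 175), (-10, 177), (0, 177), (10, 178), (20, 177), (30, 178), (40, 177), (50, 176), (60, 177), (70, 178), (80, 178), (90, 178), (100, 180), (110, 193)]
```

The cabinet is yawed only ≈0.005 rad. The channel centre is x≈0.579, with ends at y≈+0.100 and −0.240, and the notch spans y≈−0.023 to −0.070 (centre −0.047). The strip is at z≈0.176 in both views. Next I'll shut the fingers, with the jaw axis along the channel, and touch down on the left plug.

```bash
cat >> h.py <<'E'
from scipy.spatial.transform import Rotation as Ro
yaw=.005
def quat(sgn,yaw=yaw):
    x=sgn*np.array([-np.sin(yaw),np.cos(yaw),0]);z=np.array([0,0,-1.]);y=np.cross(z,x)
    return Ro.from_matrix(np.c_[x,y,z]).as_quat()
ey=np.array([-np.sin(yaw),np.cos(yaw),0]);ex=np.array([np.cos(yaw),np.sin(yaw),0])
O=np.array([.5795,-.0695,0])
def pt(x,y,z): # cabinet-frame offsets from mid channel; y along channel
    return O+ex*x+ey*y+np.array([0,0,z])
E
python3 - <<'E'
from h import *
for s in(1,-1):
    print(s,[np.round(inverse_kinematics(pt(dx,y,z),quat(s)),2) for dx,y,z in((0,.152,.33),(0,.152,.17),(-.12,.02,.165))])
print(current_clock())
E
```

```text
1 [array([ 0.02,  0.25,  1.35, -0.  ,  1.55, -1.55]), array([ 0.02,  0.36,  1.58, -0.  ,  1.2 , -1.55]), array([-0.26,  0.2 ,  1.84, -0.  ,  1.11, -1.83])]
-1 [array([ 0.02,  0.25,  1.35, -0.  ,  1.55,  1.59]), array([ 0.02,  0.36,  1.58, -0.  ,  1.2 ,  1.59]), array([-0.26,  0.2 ,  1.84, -0.  ,  1.11,  1.31])]
1.2
```

```bash
python3 - <<'E'
from h import *
q=quat(1)
p=np.array(current_position()); servo_line(p+[0,0,.15],rate=.25)
move_gripper(0.0)
move_ptp(pt(0,.152,.32),q); print(current_clock(),current_finger_gap())
servo_line(pt(0,.152,.215),rate=.15)
snap("top","t3.png");snap("scene","s3.png")
print(current_clock(),current_position(),current_force())
import cv2
a=cv2.imread('pics/top1.png')
for f in("t3","s3"):
    a=cv2.imread('pics/%s.png'%f);cv2.imwrite('pics/%sb.png'%f,cv2.resize(a[100:300,220:480],None,fx=3,fy=3,interpolation=2))
E
```

```text
5.9417 0.00034348617879683595
6.8917 [0.57971995 0.0824466  0.21627963] [-0.34498163 -0.08951737  0.66712626]
```

View pics/t3b.png

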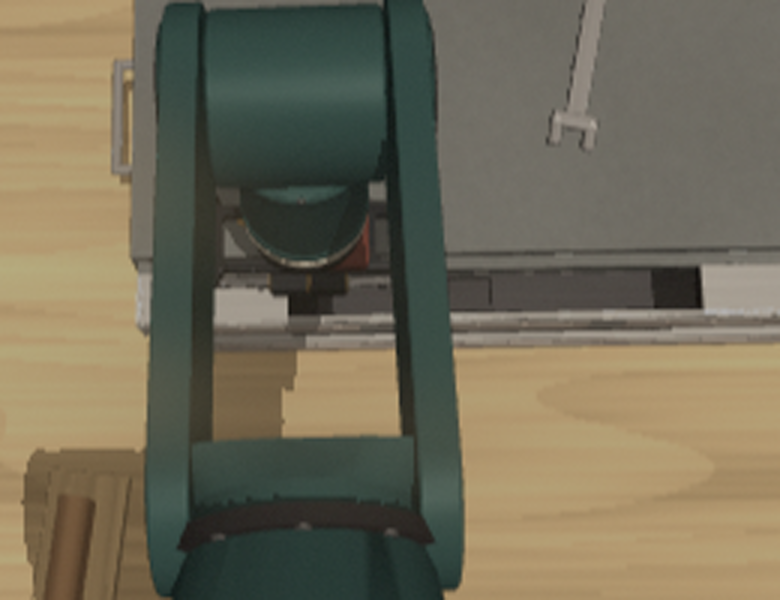

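View pics/s3b.png

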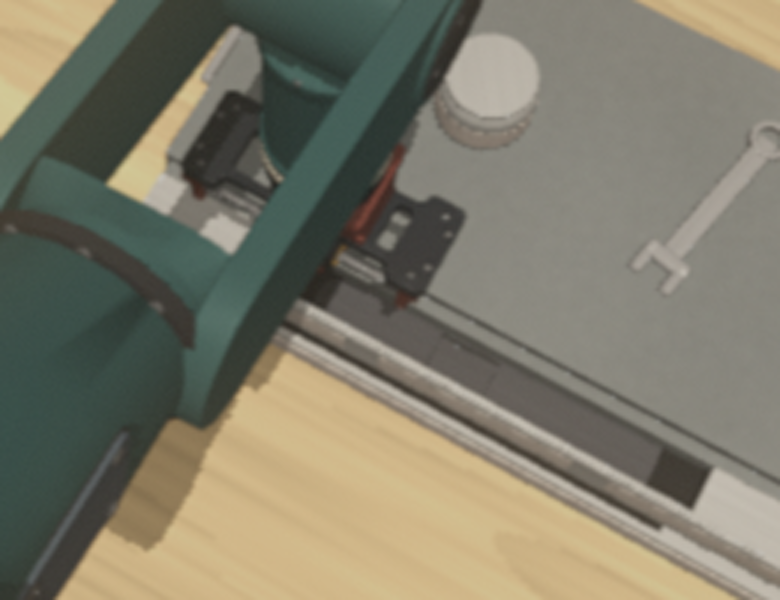

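The arm sits above the left end plug (scene crop ≈(320,290)). The tin, spanner and block are unmoved, and the gripper body clears them. Touching down next.

```bash
python3 - <<'E'
from h import *
F0=np.array(current_force())
r=servo_line(pt(0,.152,.19),rate=.08,contact_N=3); print(r,current_position())
if not r:
    r=servo_line(pt(0,.152,.168),rate=.015,contact_N=2.5)
p=np.array(current_position());print(r,p,current_force()-F0,current_clock())
t=current_clock()
servo_line(np.array([p[0],p[1],p[2]-.0005]),rate=.02)
print(current_position(),current_force()-F0,current_clock()-t)
E
```

```text
False [0.57847128 0.08249216 0.18970836]
False [0.57883135 0.08249101 0.16811111] [ 0.40237966 -0.39862166 -0.25730517] 8.9667
[0.57883936 0.08249262 0.1676102 ] [-0.38264799 -0.27747718 -1.19930045] 0.25
```

No contact at z=0.168, where I expected ≈0.177. Looking before going on.

```bash
python3 - <<'E'
from h import *
T=snap("top","t4.png");S=snap("scene","s4.png")
print(np.array(current_joint_pos()),current_finger_gap(),current_position(),current_force())
for f in("t4","s4"):
    a=cv2.imread('pics/%s.png'%f);cv2.imwrite('pics/%sb.png'%f,cv2.resize(a[150:260,270:410],None,fx=5,fy=5,interpolation=2))
def px(d,X):
    c=np.array(d['R'])@X+d['t'];u=np.array(d['intrinsics'])@c;return u[:2]/u[2]
for X in([.579,.0825,.168],[.579,.0825,.2]):print(px(T,X),px(S,X))
E
```

```text
[ 2.34323895e-02  3.64013354e-01  1.57926876e+00 -2.75354139e-06
  1.19834028e+00 -1.55233805e+00] 0.00042783271459149997 [0.57881552 0.08248339 0.16760716] [-0.31753427 -0.53599724  0.61508278]
[323.5742664 199.2557409] [324.09035705 196.71085756]
[323.35256374 196.49048194] [324.45122975 192.06640336]
```

View pics/t4b.png

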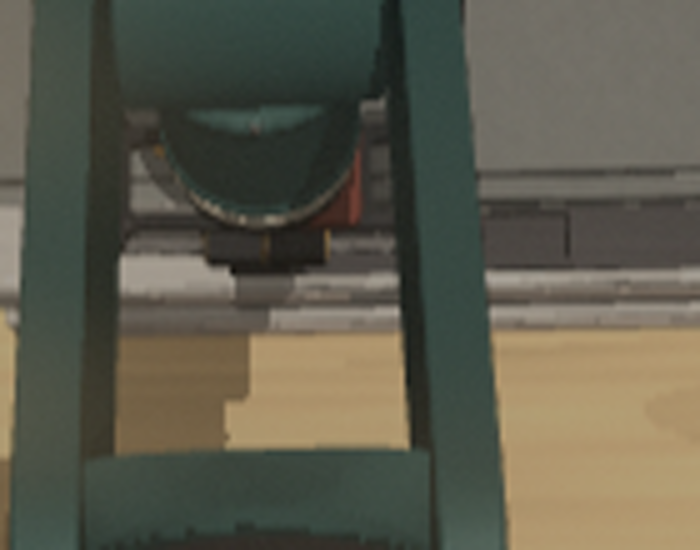

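View pics/s4b.png

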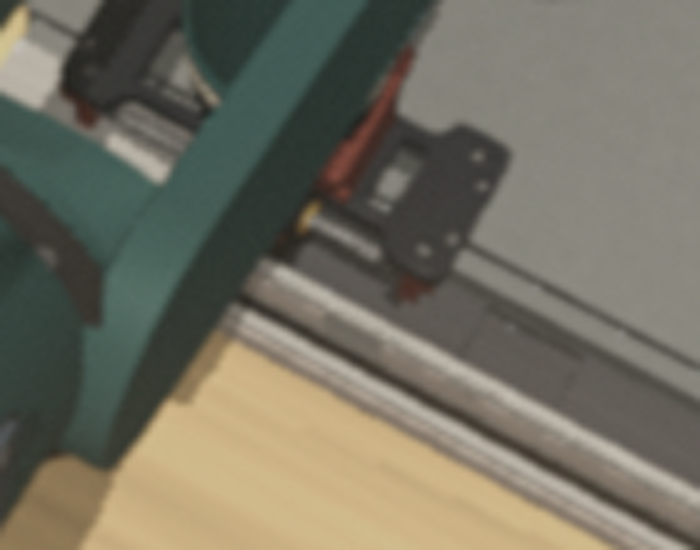

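The tip is hidden by the wrist but it is inside the channel, and the force is at noise level. I'll keep descending slowly under contact guard.

```bash
python3 - <<'E'
from h import *
p=np.array(current_position())
r=servo_line(np.array([*pt(0,.152,0)[:2],.152]),rate=.012,contact_N=3)
print(r,current_position(),current_clock())
for i in range(4): print(np.round(current_force(),2)); sleep(.02)
E
```

```text
False [0.57878534 0.08250577 0.15207249] 10.7667
[ 0.15  0.54 -0.52]
[-0.83  0.1  -0.31]
[ 0.01  0.18 -0.61]
[-0.87 -0.24 -0.29]
```

```bash
python3 - <<'E'
from h import *
T=snap("top","t5.png");S=snap("scene","s5.png")
for n,f,d in(("top","t5",T),("scene","s5",S)):
    a=cv2.imread('pics/%s.png'%f);cv2.imwrite('pics/%sb.png'%f,cv2.resize(a[150:260,270:410],None,fx=5,fy=5,interpolation=2))
    v,u=np.mgrid[150:260,270:420]; z=d['range_z'][150:260,270:420]
    K=d['intrinsics'];c=np.stack([(u-K[0,2])/K[0,0]*z,(v-K[1,2])/K[1,1]*z,z],-1).reshape(-1,3)[z.ravel()>0]
    P=(c-d['t'])@np.array(d['R'])
    for y in np.arange(.03,.14,.0125):
        q=P[abs(P[:,1]-y)<.004]; print(n,round(y,3),[(int(round(x*1000)),round(float(np.median(q[abs(q[:,0]-x)<.003,2])*1000))) for x in np.arange(.53,.66,.006) if (abs(q[:,0]-x)<.003).any()])
E
```

```text
top 0.03 [(530, 629), (536, 627), (542, 624), (548, 622), (554, 176), (560, 192), (566, 175), (572, 176), (584, 176), (596, 239), (602, 192), (608, 194), (614, 199), (620, 199), (632, 199), (638, 200)]
top 0.042 [(530, 2), (536, 563), (542, 574), (548, 585), (554, 277), (560, 347), (566, 348), (572, 346), (578, 348), (584, 239), (590, 301), (596, 299), (602, 300)]
top 0.055 [(530, 0), (536, 557), (542, 575), (548, 471), (554, 403), (560, 379), (566, 174), (572, 174), (584, 174)]
top 0.067 [(530, 0), (536, 558), (542, 516), (548, 453), (554, 281), (560, 281), (566, 177)]
top 0.08 [(530, -3), (536, 560), (542, 479), (548, 585), (554, 282), (560, 438), (566, 175), (572, 178)]
top 0.092 [(530, -1), (536, 563), (542, 479), (548, 519), (554, 281), (560, 238), (566, 91)]
top 0.105 [(530, 1), (536, 562), (542, 577), (548, 441), (554, 406), (560, 300), (566, 92)]
top 0.117 [(530, 0), (536, 562), (542, 578), (548, 588), (554, 276), (560, 303), (566, 384), (572, 395), (578, 397), (590, 191)]
top 0.13 [(530, 629), (536, 626), (542, 623), (548, 621), (554, 183), (560, 191), (566, 189), (590, 193)
[... 556 characters left out ...]
3), (560, 193), (566, 96), (572, 177), (578, 177), (584, 177), (590, 175), (596, 175), (644, 202), (650, 199), (656, 201)]
scene 0.067 [(530, 2), (536, 2), (542, 493), (548, 3), (554, 155), (560, 93), (566, 95), (572, 178), (578, 176), (584, 178), (596, 175)]
scene 0.08 [(530, 0), (536, 1), (542, 465), (548, 1), (554, 75), (560, 46), (566, 94), (572, 2)]
scene 0.092 [(530, 0), (536, 1), (542, 435), (548, 412), (554, 66), (560, 1), (566, 1), (572, -2)]
scene 0.105 [(530, 1), (536, 1), (542, 0), (548, 407), (554, 409), (560, 2), (566, -1)]
scene 0.117 [(554, 279), (560, 303), (566, 348), (572, 394)]
scene 0.13 [(554, 277), (560, 301), (566, 302), (572, 192), (578, 193), (584, 195), (590, 191)]
```

View pics/t5b.png

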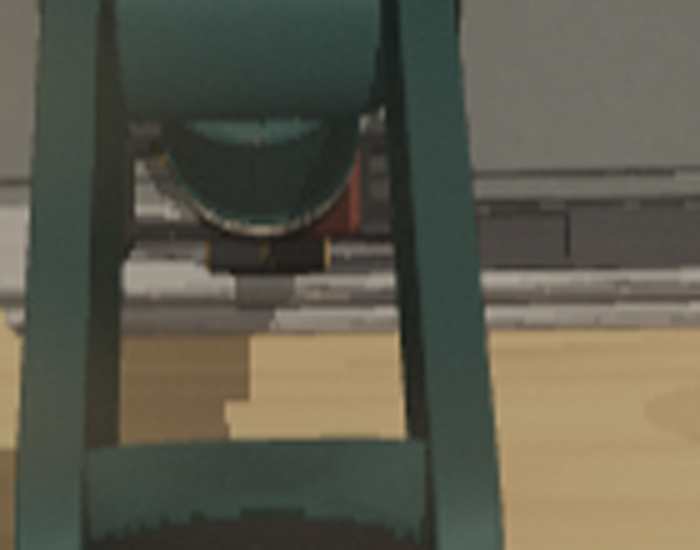

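View pics/s5b.png

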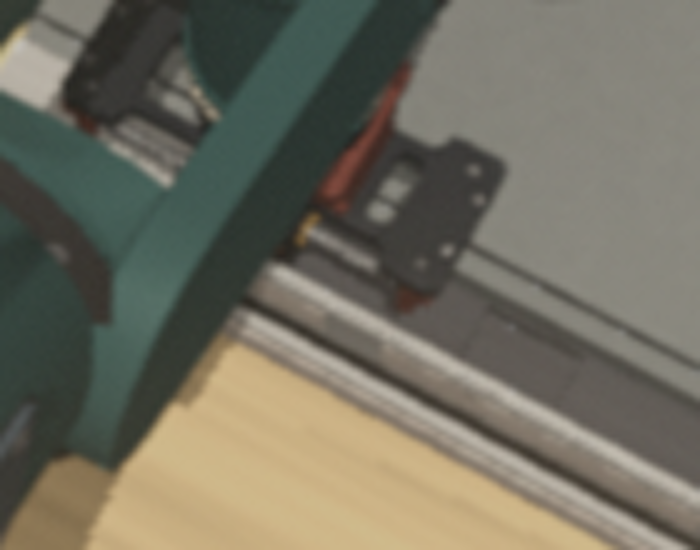

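```bash
python3 - <<'E'
from h import *
T=capture("top");S=capture("scene")
Q=[]
for n,d in(("top",T),("scene",S)):
    v,u=np.mgrid[0:400,0:640]; z=d['range_z']
    K=d['intrinsics'];c=np.stack([(u-K[0,2])/K[0,0]*z,(v-K[1,2])/K[1,1]*z,z],-1).reshape(-1,3)
    P=(c-d['t'])@np.array(d['R'])
    ok=(z.ravel()>0)&(P[:,2]>.21)&(P[:,2]<.36)&(P[:,1]>-.05)&(P[:,1]<.22)&(P[:,0]>.5)&(P[:,0]<.69)
    Pk=P[ok]; Q.append(Pk); print(n,len(Pk))
    for lo in np.arange(.21,.36,.01):
        q=Pk[(Pk[:,2]>=lo)&(Pk[:,2]<lo+.01)]
        if len(q)>3: print(round(lo,2),len(q),np.round(np.percentile(q,[2,98],axis=0)[:,:2],3).tolist())
np.save('q.npy',np.vstack(Q))
d=S
I=d['image'].copy()
def px(d,X):
    c=np.array(d['R'])@X+d['t'];u=np.array(d['intrinsics'])@c;return u[:2]/u[2]
print(px(S,[.579,.0825,.152]),current_joint_torque())
cv2.imwrite('pics/s6.png',cv2.resize(S['image'][60:360,60:460],None,fx=2,fy=2,interpolation=2))
E
```

```text
top 599
0.26 10 [[0.547, 0.087], [0.548, 0.107]]
0.27 136 [[0.547, 0.027], [0.559, 0.143]]
0.28 115 [[0.548, 0.057], [0.593, 0.128]]
0.29 78 [[0.556, 0.029], [0.603, 0.144]]
0.3 138 [[0.556, 0.029], [0.603, 0.144]]
0.34 70 [[0.546, 0.043], [0.577, 0.101]]
0.35 51 [[0.543, 0.045], [0.559, 0.108]]
scene 1567
0.26 14 [[0.547, 0.002], [0.554, 0.155]]
0.27 151 [[0.547, 0.007], [0.601, 0.157]]
0.28 46 [[0.547, -0.004], [0.559, 0.169]]
0.29 193 [[0.547, -0.007], [0.609, 0.168]]
0.3 983 [[0.549, -0.005], [0.61, 0.169]]
0.31 14 [[0.558, 0.041], [0.601, 0.046]]
0.32 11 [[0.561, 0.041], [0.594, 0.043]]
0.33 17 [[0.549, 0.041], [0.598, 0.048]]
0.34 73 [[0.547, 0.041], [0.61, 0.05]]
0.35 64 [[0.547, 0.042], [0.607, 0.109]]
[323.91707995 198.94094454] [-1.35973361e-03 -5.08904994e+01 -2.51130116e+01 -1.27370274e-02
  7.35034584e-02  3.92636494e-06]
```

View pics/s6.png

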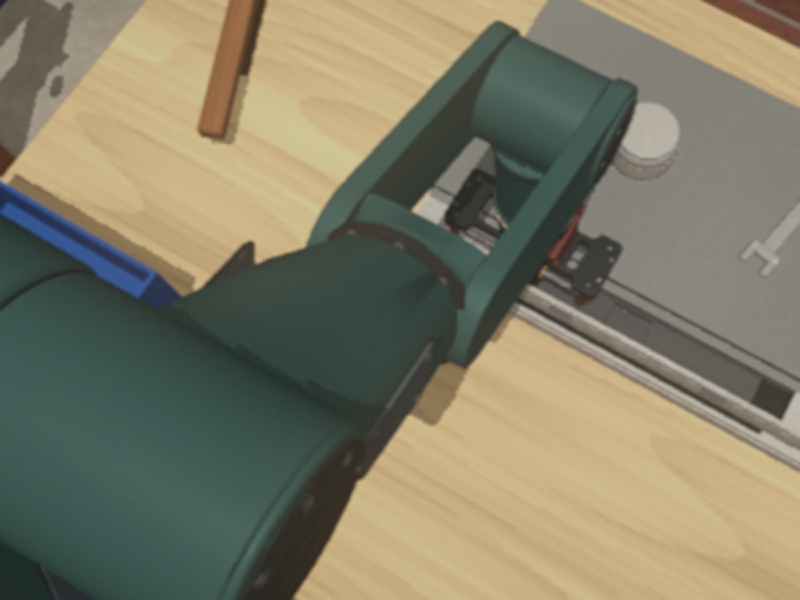

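Body position from depth (x centre .579, y .082) matches the reported TCP, yet nothing is felt. Raising and tilting so the cameras can see the actual fingertips.

```bash
python3 - <<'E'
from h import *
servo_line(pt(0,.152,.30),rate=.2)
R0=Ro.from_quat(quat(1))
q=(Ro.from_rotvec([0,np.radians(40),0])*R0)
print(q.as_matrix()[:,2])
if q.as_matrix()[0,2]>0: q=(Ro.from_rotvec([0,-np.radians(40),0])*R0)
move_ptp(pt(-.03,.11,.30),q.as_quat())
T=snap("top","t7.png");S=snap("scene","s7.png")
print(current_position(),current_finger_gap(),current_clock())
def px(d,X):
    c=np.array(d['R'])@X+d['t'];u=np.array(d['intrinsics'])@c;return u[:2]/u[2]
p=np.array(current_position());z=q.as_matrix()[:,2]
for n,d in(("t7",T),("s7",S)):
    a,b=px(d,p),px(d,p-z*.08); print(n,a,b)
    I=d['image'].copy()
    u,v=int(a[0]),int(a[1]);print(np.round(w(d,a),3))
    I=cv2.resize(I[v-70:v+70,u-90:u+90],None,fx=4,fy=4,interpolation=2)
    cv2.circle(I,(int(4*(a[0]-u+90)),int(4*(a[1]-v+70))),4,(0,0,255),1)
    cv2.imwrite('pics/%sb.png'%n,I)
np.savez('d7.npz',**{n+k:d[k] for n,d in(("T",T),("S",S)) for k in("range_z","intrinsics","R","t")})
E
```

```text
[-0.64278761  0.         -0.76604444]
[0.5485205  0.04080807 0.30082632] 0.0005401247474097412 12.7583
t7 [341.62531098 199.78912301] [342.02930314 169.29426746]
[0.452 0.054 0.75 ]
s7 [336.26418601 197.53887563] [350.87288901 165.34985402]
[ 0.4   -0.016  0.761]
```

View pics/t7b.png

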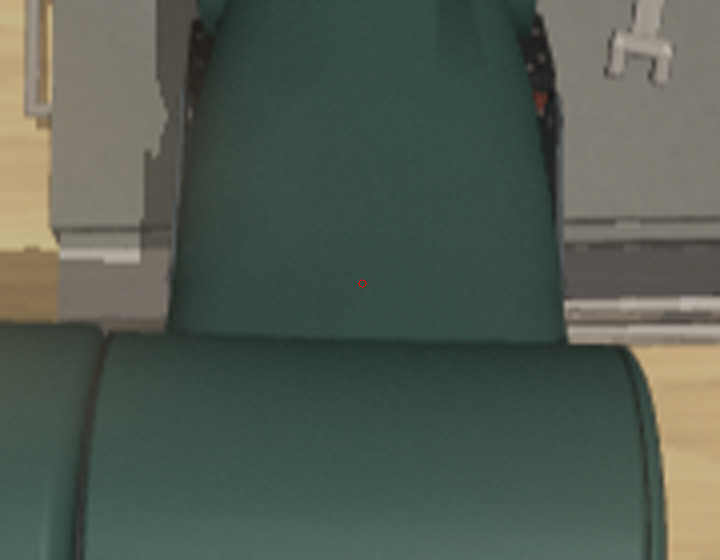

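View pics/s7b.png

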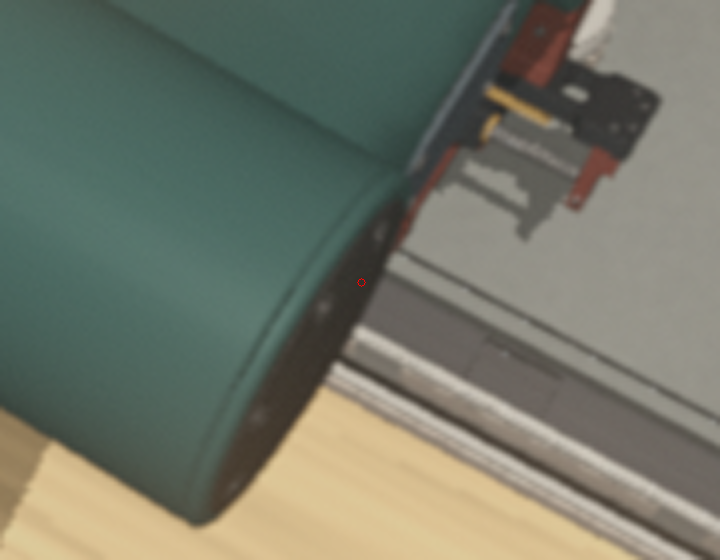

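```bash
python3 - <<'E'
from h import *
z=np.load('d7.npz');S={k:z['S'+k] for k in("range_z","intrinsics","R","t")}
I=cv2.imread('pics/s7.png')
R0=Ro.from_quat(quat(1));q=Ro.from_rotvec([0,np.radians(40),0])*R0
M=q.as_matrix();p=np.array([0.5485205,0.04080807,0.30082632])
v,u=np.mgrid[0:400,0:640];r=S['range_z'];K=S['intrinsics']
c=np.stack([(u-K[0,2])/K[0,0]*r,(v-K[1,2])/K[1,1]*r,r],-1).reshape(-1,3)
L=(((c-S['t'])@S['R'])-p)@M
B=I.reshape(-1,3).astype(int)
red=(B[:,2]>B[:,0]+25)&(B[:,2]>B[:,1]+25)&(r.ravel()>0)&(np.abs(L)<.2).all(1)
for nm,m in(("red",red),("all",(r.ravel()>0)&(np.abs(L[:,0])<.12)&(np.abs(L[:,1])<.06)&(L[:,2]<.02)&(L[:,2]>-.2))):
    print(nm,m.sum())
    for a in np.arange(-.2,.03,.01):
        s=m&(L[:,2]>=a)&(L[:,2]<a+.01)
        if s.sum()>2: print(round(a,2),s.sum(),np.round(np.percentile(L[s],[3,50,97],axis=0)[:,:2],3).tolist())
cv2.imwrite('pics/s7c.png',cv2.resize(I[120:200,330:430],None,fx=8,fy=7,interpolation=2))
E
```

```text
red 264
-0.19 17 [[-0.041, -0.034], [-0.037, -0.028], [-0.029, -0.018]]
-0.18 28 [[-0.041, -0.021], [-0.036, -0.019], [-0.023, -0.017]]
-0.17 39 [[-0.041, -0.022], [-0.035, -0.019], [-0.023, -0.016]]
-0.16 53 [[-0.04, -0.023], [-0.032, -0.021], [-0.022, -0.017]]
-0.15 5 [[-0.079, -0.034], [-0.077, -0.032], [-0.074, -0.031]]
-0.14 59 [[-0.085, -0.034], [-0.075, -0.03], [-0.021, -0.015]]
-0.13 21 [[-0.081, -0.034], [-0.077, -0.031], [-0.055, -0.023]]
-0.12 12 [[-0.08, -0.034], [-0.077, -0.032], [-0.074, -0.029]]
-0.1 5 [[-0.015, -0.013], [-0.014, -0.01], [-0.013, -0.009]]
-0.09 5 [[-0.014, -0.011], [-0.013, -0.01], [-0.011, -0.008]]
-0.08 7 [[-0.013, -0.012], [-0.011, -0.01], [-0.01, -0.008]]
-0.07 5 [[-0.011, -0.013], [-0.01, -0.011], [-0.009, -0.009]]
-0.05 4 [[-0.009, -0.011], [-0.009, -0.01], [-0.008, -0.008]]
all 1211
-0.2 21 [[-0.041, -0.033], [-0.041, -0.022], [-0.028, 0.023]]
-0.19 42 [[-0.041, -0.034], [-0.037, -0.02], [-0.023, 0.018]]
-0.18 71 [[-0.041, -0.022], [-0.032, -0.018], [-0.021, 0.01]]
-0.17 66 [[-0.041, -0.022], [-0.032, -0.019], [-0.021, 0.004]]
-0.16 287 [[-0.087, -0.028], [-0.063, -0.009], [-0.021, 0.027]]
-0.15 322 [[-0.088, -0.033], [-0.061, -0.022], [-0.024, 0.025]]
-0.14 110 [[-0.086, -0.034], [-0.038, -0.021], [-0.019, -0.016]]
-0.13 154 [[-0.08, -0.034], [-0.047, -0.028], [-0.02, -0.021]]
-0.12 68 [[-0.081, -0.034], [-0.051, -0.031], [-0.018, 0.021]]
-0.11 9 [[-0.08, -0.032], [-0.073, -0.029], [-0.026, 0.008]]
-0.1 9 [[-0.016, -0.013], [-0.014, -0.01], [-0.013, 0.004]]
-0.09 8 [[-0.014, -0.011], [-0.013, -0.008], [-0.012, 0.002]]
-0.08 11 [[-0.013, -0.012], [-0.012, -0.01], [-0.01, 0.003]]
-0.07 8 [[-0.012, -0.013], [-0.011, -0.01], [-0.009, -0.001]]
-0.06 7 [[-0.011, -0.011], [-0.01, -0.011], [-0.008, 0.002]]
-0.05 8 [[-0.01, -0.011], [-0.01, -0.007], [-0.008, 0.006]]
-0.04 10 [[-0.01, -0.012], [-0.01, -0.004], [-0.009, 0.011]]
```

View pics/s7c.png

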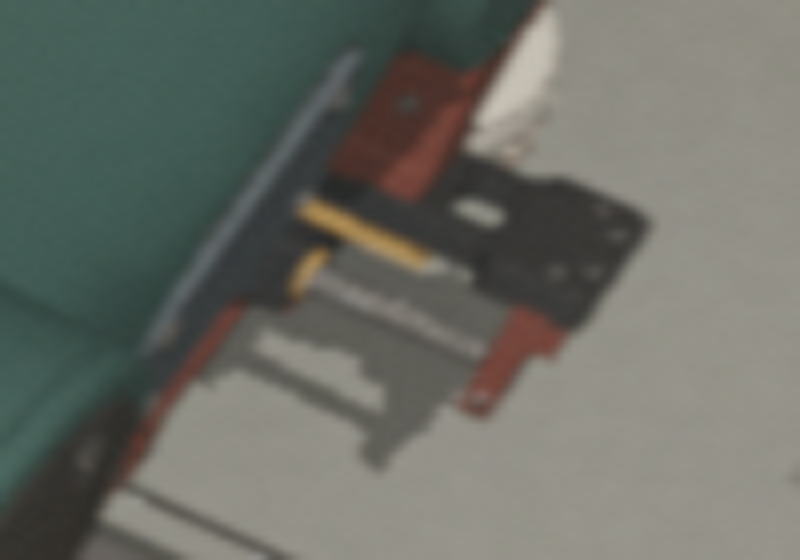

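The fingers do exist. They run down at least to 40 mm above the reported TCP, with the end hidden. The body's visible underside is at TCP−0.11, against 0.08 in the text, so the real tips probably sit some 25–30 mm above the reported TCP. There is room below, so I'll go back and continue the guarded descent.

```bash
python3 - <<'E'
from h import *
q=quat(1)
move_ptp(pt(0,.152,.27),q)
print(servo_line(pt(0,.152,.156),rate=.12,contact_N=5),current_position(),current_clock())
r=servo_line(pt(0,.152,.132),rate=.015,contact_N=3)
print(r,current_position(),current_clock())
for i in range(5): print(np.round(current_force(),2)); sleep(.02)
E
```

```text
False [0.57947277 0.08246866 0.15660251] 14.65
True [0.57884065 0.0824946  0.15106477] 15.2833
[-0.17 -0.    4.46]
[0.22 0.1  4.39]
[-0.8   0.57  4.99]
[ 0.03 -0.62  5.24]
[0.81 0.06 4.58]
```

Contact at reported z=0.1511, so the real tip is ≈26 mm above the reported TCP (plug 0.177). I'll use that contact as the reference and slide under light force control.

```bash
python3 - <<'E'
from h import *
def F(n=3):
    return np.mean([current_force() for _ in range(n)],axis=0)
z=current_position()[2]; y=.152; zs=z; k=3000.
f0=F(); print(f0); found=False
while y>-.03:
    y-=.005
    zc=current_position()[2] if y<.147 else z
    servo_line(pt(0,y,z),rate=.03)
    f=F(); fz=f[2]
    ev=''
    if fz<2.5:
        servo_line(pt(0,y,z-.009),rate=.02,contact_N=3); zn=current_position()[2]; f=F(); ev='down'
        if zn<z-.0035 : found=True
        z=zn
    else:
        z-=np.clip((5-fz)/8000,-.0004,.0003)*-1 if False else np.clip((fz-5)/-10000,-.0004,.0003)*-1*-1 if False else 0
        z+=np.clip((fz-5)/15000,-.0003,.0005)
    print(round(y,3),np.round(current_position(),4),np.round(f,1),ev,round(current_clock(),2))
    if found or fz>25 or abs(f[1])>20: break
E
```

```text
[-0.64463867 -0.25293654  4.96905454]
0.147 [0.5788 0.077  0.1511] [-0.6 -0.6  2.8]  15.68
0.142 [0.579  0.0724 0.1511] [0.7 1.8 4.4]  16.0
0.137 [0.579  0.0672 0.151 ] [0.3 2.  4.4]  16.32
0.132 [0.5789 0.0621 0.1509] [0.2 2.1 5.4]  16.63
0.127 [0.5784 0.0569 0.1501] [-0.8  0.2  5.2] down 17.16
0.122 [0.579  0.0519 0.15  ] [-0.4 -0.   4.5] down 17.68
0.117 [0.579  0.0472 0.1501] [-0.4 -0.3  3.9]  17.97
0.112 [0.5791 0.0422 0.15  ] [-0.3  2.1  4.9]  18.28
0.107 [0.5791 0.0371 0.15  ] [0.1 1.  5.1]  18.6
0.102 [0.5791 0.0321 0.15  ] [-0.7  1.6  4.3]  18.92
0.097 [0.5791 0.0273 0.15  ] [-0.1  1.4  5.2]  19.23
0.092 [0.5791 0.0223 0.15  ] [0.6 2.  5.5]  19.55
0.087 [0.5791 0.0173 0.1501] [0.1 1.1 5.2]  19.87
0.082 [0.5791 0.0123 0.1501] [-0.   1.1  5. ]  20.18
0.077 [0.5791 0.0073 0.15  ] [0.5 1.9 4.4]  20.5
0.072 [0.5792 0.0024 0.15  ] [0.9 1.1 5.6]  20.82
0.067 [ 0.5792 -0.0027  0.15  ] [0.4 0.5 4.2]  21.13
0.062 [ 0.5792 -0.0076  0.15  ] [-0.   1.   6.5]  21.45
0.057 [ 0.5791 -0.0129  0.15  ] [0.4 1.4 5.8]  21.77
0.052 [ 0.5791 -0.0181  0.15  ] [0.5 0.3 4.4]  22.08
0.047 [ 0.5792 -0.023   0.15  ] [-0.6  1.2  4.3]  22.4
0.042 [ 0.5791 -0.0281  0.148 ] [ 0.8 -2.1  1.8] down 22.96
0.037 [ 0.5795 -0.0325  0.1409] [-0.1  0.1  4.3] down 23.66
```

It dropped off the strip (reported z 0.150 → 0.141) at y≈−0.03, which agrees with the vision notch. Next I'll move further into the notch, press the bar to its stop, and draw.

```bash
python3 - <<'E'
from h import *
def F(n=4):
    return np.mean([current_force() for _ in range(n)],axis=0)
st=lambda s:print(s,np.round(current_position(),4),np.round(F(),1),round(current_clock(),2))
y=.0235; z=current_position()[2]
servo_line(pt(0,y,z),rate=.04); st('centre')
r=servo_line(pt(0,y,.1335),rate=.015,contact_N=9); st(('press',r))
z=current_position()[2]
if F()[2]<11:
    servo_line(pt(0,y,z-.001),rate=.01,contact_N=6); z=current_position()[2]; st('press2')
sleep(.1); st('hold')
r=servo_line(pt(-.016,y,z-.0002),rate=.03,contact_N=6); st(('lip',r))
E
```

```text
centre [ 0.5796 -0.0469  0.141 ] [-0.2 -1.6  3.8] 24.15
('press', True) [ 0.5796 -0.0469  0.1361] [-1.4  0.1  6.1] 24.56
press2 [ 0.5796 -0.0469  0.1362] [-1.4 -0.4  5.6] 24.77
hold [ 0.5796 -0.0469  0.1362] [-0.9  0.2  5.3] 24.87
('lip', False) [ 0.5646 -0.0468  0.1365] [ 0.7 -3.3  6.1] 25.57
```

```bash
python3 - <<'E'
from h import *
def F(n=6):
    return np.mean([current_force() for _ in range(n)],axis=0)
st=lambda s:print(s,np.round(current_position(),4),np.round(F(),1),round(current_clock(),2))
st('now'); y=.0235
for i in range(6):
    z=current_position()[2]
    if F()[2]>11: break
    servo_line(np.array([*current_position()[:2],.1358-.0004*i]),rate=.02); st('press')
zc=.1358-.0004*max(i-1,0)
T=snap("top","t8.png");S=snap("scene","s8.png")
for n in("t8","s8"):
    a=cv2.imread('pics/%s.png'%n);cv2.imwrite('pics/%sb.png'%n,cv2.resize(a[150:260,270:470],None,fx=4,fy=4,interpolation=2))
E
```

```text
now [ 0.5646 -0.0468  0.1365] [ 0.7 -3.3  6.1] 25.57
press [ 0.5646 -0.0468  0.136 ] [-0.6 -1.8  7.8] 25.82
press [ 0.5646 -0.0468  0.136 ] [-2.2 -0.7 10. ] 26.07
press [ 0.5648 -0.0468  0.136 ] [-2.4 -0.9 12.4] 26.32
```

View pics/t8b.png

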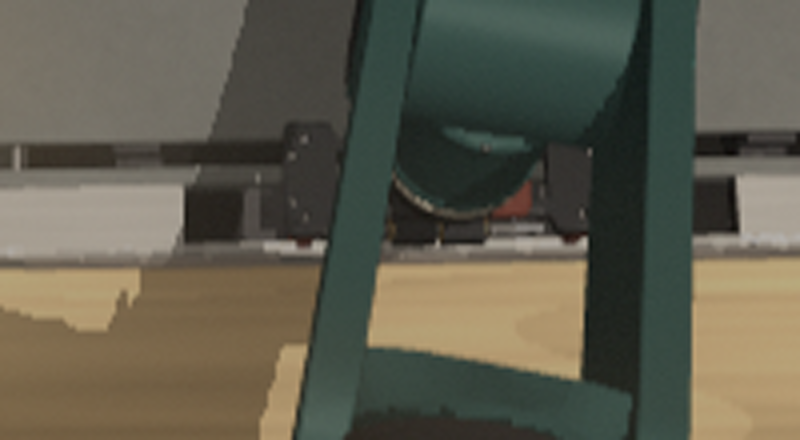

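View pics/s8b.png

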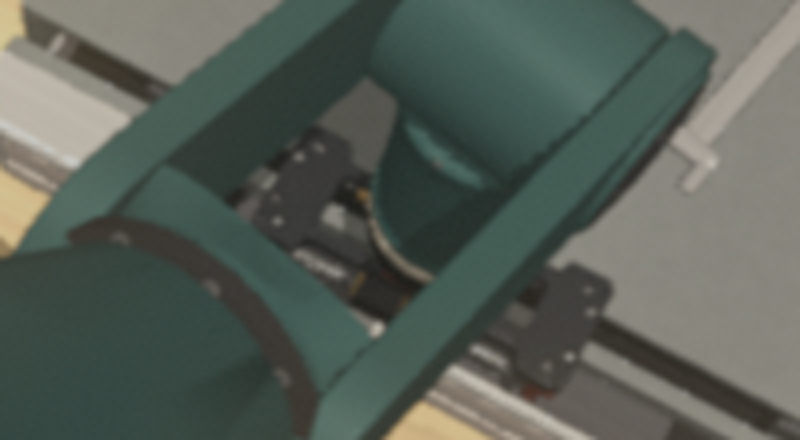

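The drawer is already following (a dark gap ≈10–15 mm shows behind the front panel in the top crop, row ≈155). The bar is at its stop (z 0.136, 12 N). Drawing on.

```bash
python3 - <<'E'
from h import *
def F(n=6):
    return np.mean([current_force() for _ in range(n)],axis=0)
st=lambda s:print(s,np.round(current_position(),4),np.round(F(),1),round(current_clock(),2))
y=.0235; x=-.0155; zc=.1350
while x>-.0935:
    x-=.0195
    r=servo_line(pt(x,y,zc),rate=.05,contact_N=25); st((round(x,4),r))
    f=F()[2]
    zc+=np.clip((f-11)/8000,-.0006,.0006)
    if r: break
T=snap("top","t9.png");S=snap("scene","s9.png")
for n,d in(("t",T),("s",S)):
    v,u=np.mgrid[0:400,0:640]; z=d['range_z']
    K=d['intrinsics'];c=np.stack([(u-K[0,2])/K[0,0]*z,(v-K[1,2])/K[1,1]*z,z],-1).reshape(-1,3)[z.ravel()>0]
    P=(c-d['t'])@np.array(d['R'])
    for yy in(.18,.14,-.27,-.32):
        m=(abs(P[:,1]-yy)<.012)&(abs(P[:,2]-.192)<.006)&(P[:,0]<.598)
        print(n,yy,np.round(np.percentile(P[m,0],[1,99]),4))
cv2.imwrite('pics/t9b.png',cv2.resize(T['image'][90:330,200:520],None,fx=2.5,fy=2.5))
E
```

```text
(-0.035, False) [ 0.5451 -0.0463  0.136 ] [-1.8 -1.7 11.3] 26.98
(-0.0545, False) [ 0.5255 -0.0465  0.1359] [-2.  -1.1 11.4] 27.52
(-0.074, False) [ 0.506  -0.0466  0.136 ] [-1.8 -0.6 12.6] 28.06
(-0.0935, False) [ 0.4862 -0.0468  0.136 ] [-2.6 -2.  11.3] 28.6
t 0.18 [0.4686 0.5228]
t 0.14 [0.4682 0.5226]
t -0.27 [0.4724 0.5267]
t -0.32 [0.472  0.5258]
s 0.18 [0.4676 0.5224]
s 0.14 [0.4694 0.5234]
s -0.27 [0.4705 0.5254]
s -0.32 [0.4707 0.5259]
```

View pics/t9b.png

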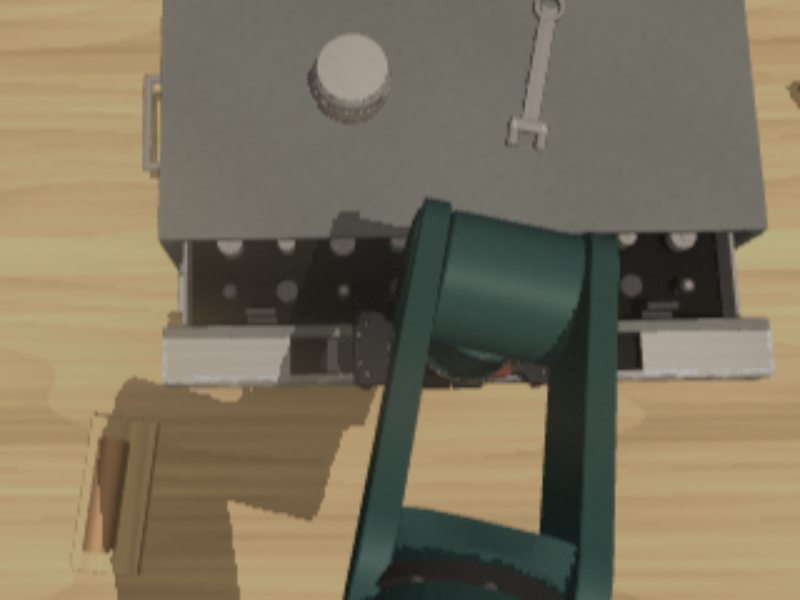

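The drawer is open ≈87 mm (channel edge row 287→373 in the same crop), with the loose things unmoved. Another 12–13 mm to go, then I take the hand clear.

```bash
python3 - <<'E'
from h import *
def F(n=6):
    return np.mean([current_force() for _ in range(n)],axis=0)
st=lambda s:print(s,np.round(current_position(),4),np.round(F(),1),round(current_clock(),2))
y=.0235
servo_line(pt(-.1065,y,.1348),rate=.05,contact_N=25); st('end')
sleep(.2)
p=np.array(current_position())
servo_line(p+[0,0,.03],rate=.05); st('up')
servo_line(p+[0,0,.17],rate=.2); st('up')
T=snap("top","t10.png");S=snap("scene","s10.png")
cv2.imwrite('pics/t10b.png',cv2.resize(T['image'][90:330,200:520],None,fx=2.5,fy=2.5))
for n,d in(("t",T),("s",S)):
    v,u=np.mgrid[0:400,0:640]; z=d['range_z']
    K=d['intrinsics'];c=np.stack([(u-K[0,2])/K[0,0]*z,(v-K[1,2])/K[1,1]*z,z],-1).reshape(-1,3)[z.ravel()>0]
    P=(c-d['t'])@np.array(d['R'])
    for yy in(.18,.14,-.27,-.32):
        m=(abs(P[:,1]-yy)<.012)&(abs(P[:,2]-.192)<.006)&(P[:,0]<.598)
        print(n,yy,np.round(np.percentile(P[m,0],[1,99]),4))
E
```

```text
end [ 0.4737 -0.0469  0.1359] [-2.5 -0.9 14.3] 29.11
up [ 0.4731 -0.0467  0.1656] [-0.2 -0.2  1.2] 30.08
up [ 0.4728 -0.0467  0.3047] [ 0.6  0.5 -0.5] 30.93
t 0.18 [0.4564 0.5105]
t 0.14 [0.4562 0.5102]Traceback (most recent call last):
  File "<stdin>", line 19, in <module>
    return _quantile_unchecked(
        a, q, axis, out, overwrite_input, method, keepdims, weights)
    return _ureduce(a,
                    func=_quantile_ureduce_func,
    ...<5 lines>...
                    overwrite_input=overwrite_input,
                    method=method)
    r = func(a, **kwargs)
    result = _quantile(arr,
                       quantiles=q,
    ...<2 lines>...
                       out=out,
                       weights=wgt)
    slices_having_nans = np.isnan(arr[-1, ...])
                                  ~~~^^^^^^^^^
IndexError: index -1 is out of bounds for axis 0 with size 0
```

View pics/t10b.png

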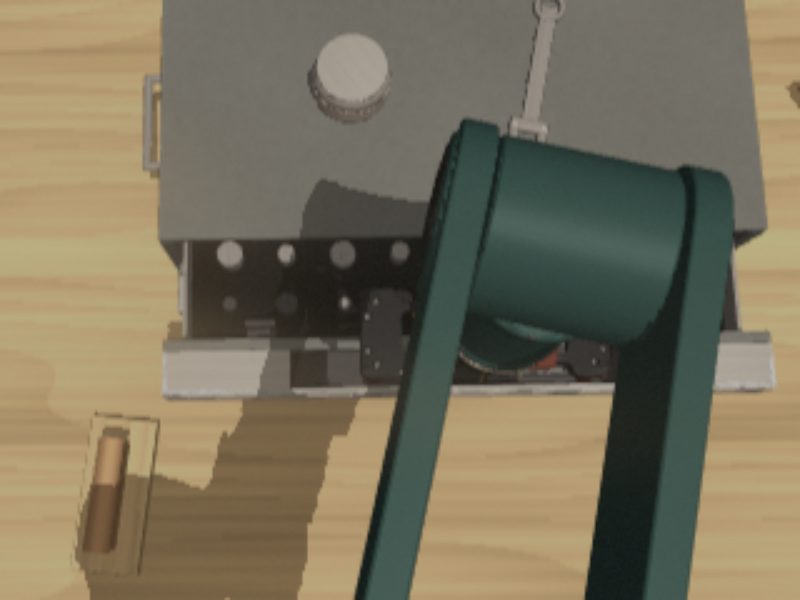

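The drawer is open ≈99 mm and the force is back to zero. Moving the arm aside for a clear last look.

```bash
python3 - <<'E'
from h import *
move_ptp(np.array([.25,-.50,.36]),quat(1))
T=snap("top","t11.png");S=snap("scene","s11.png")
print(current_clock(),current_position(),np.round(current_force(),2))
cv2.imwrite('pics/t11b.png',cv2.resize(T['image'][90:330,200:520],None,fx=2.5,fy=2.5))
for n,d,q in(("top",T,None),("scene",S,None)):
    for k in("wax_tin","collet_spanner","push_block"):
        for r in spot_in(n,k)[:1]: print(n,k,np.round(w(d,r['xy']),3),round(r['conf'],2))
t=lambda c,r:(200+c/2.5,90+r/2.5)
for yy,P in((0,0),):
    d=T;v,u=np.mgrid[0:400,0:640]; z=d['range_z'];K=d['intrinsics']
    c=np.stack([(u-K[0,2])/K[0,0]*z,(v-K[1,2])/K[1,1]*z,z],-1).reshape(-1,3)[z.ravel()>0];P=(c-d['t'])@np.array(d['R'])
    for y in(.18,-.32):
        m=(abs(P[:,1]-y)<.012)&(abs(P[:,2]-.192)<.006)&(P[:,0]<.598);print(y,np.round(np.percentile(P[m,0],[1,99]),4) if m.any() else None)
E
```

```text
32.975 [ 0.2509092  -0.4992697   0.35997472] [0.55 1.02 0.32]
top wax_tin [0.759 0.035 0.255] 0.77
top collet_spanner [ 0.792 -0.154  0.208] 0.89
top push_block [0.361 0.295 0.085] 0.98
scene wax_tin [0.747 0.033 0.256] 0.78
scene collet_spanner [ 0.766 -0.153  0.209] 0.97
scene push_block [0.364 0.293 0.037] 0.86
0.18 [0.4565 0.5104]
-0.32 [0.4601 0.5137]
```

View pics/t11b.png

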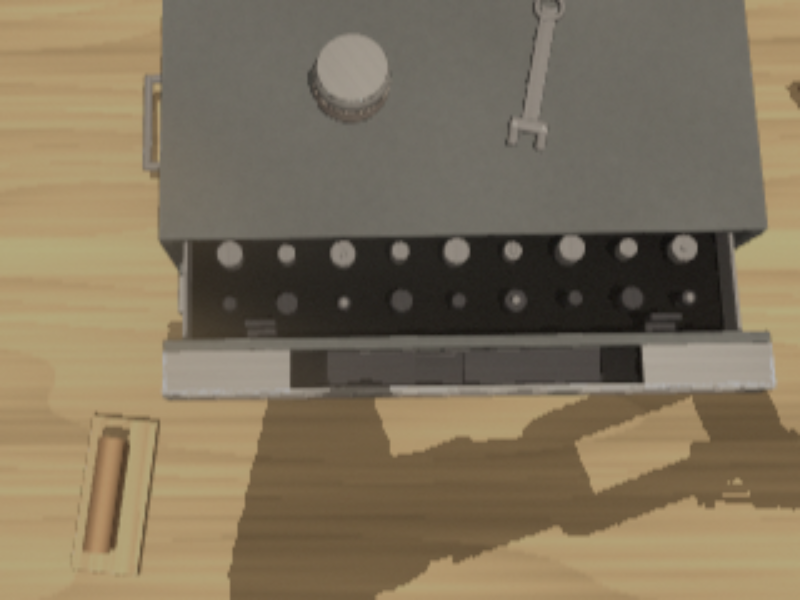

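```bash
python3 - <<'E'
from h import *
close_job(); print(current_clock())
E
```

```text
the job is handed in; nothing more can be done
the job is handed in; nothing more can be done
```

The top drawer is open by about 98 mm, measured from the pictures, and the job was handed in at about 33 s.

**What I did:** With the fingers shut, I touched down on the left plug and slid along the cover strip at about 5 N. The tip dropped into the notch at y≈−0.03, matching the notch seen in the images. I moved on to the notch's middle, pressed the bar until its height stopped changing, and drew the drawer out with 11–14 N on it. Then I lifted straight up and moved the arm aside.

**Last checks:**
- **Hand clear:** the arm is well away and the wrist force is back to noise level.
- **Loose things:** the tin, spanner and push block look unmoved in the top picture. The detector readings agree to within 15 mm. The exceptions are one spanner reading (22 mm off) and one push-block height (25 mm off), both of which look like detector scatter.
- **No pinching:** the fingers stayed shut throughout.

**What disagreed:**
- **Tip position:** the real fingertips were about 26 mm above the reported TCP. The first descent therefore found no plug where I expected one, so I took all heights from actual contact.
- **Start of the pull:** the first 15 mm of the draw began at only 5–6 N with the bar about 6.5–7 mm down, enough to free the catch. The drawer followed by friction on the bar, and I felt no clear contact with the lip. I pressed the bar to its stop before drawing the rest.

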